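Roll a flanged pipe to the angle set on a pendulum gauge

TASK

A flanged pipe lies free to roll on the roller stand and I want to tack a bracket to it with its flange at the angle already set on the pendulum angle gauge by the red mark on its bezel. Pick up the gauge, seat its two V notches squarely down on the two studs of the flange with the dial facing you, then rock gauge and flange together about the pipe until the swinging black pointer settles on the red mark, and finish while still holding the gauge by its grip, firmly seated on both studs and still, so that I can tack. Leave the other things on the bench where they are.

Things in the scene. Friction and masses are not known exactly. Their poses are not given: they have to be found in the camera images.
- gauge: Pendulum angle gauge, 0.3-0.6 kg, upright: bare steel foot 132 (y) x 36 (x) x 26 mm high; on it a round black case, 96 mm diameter, 28 thick, centre 75 mm up, white dial on its -x face; on top a black rubber grip 26 (y) x 22 (x) mm, free from 132 to 166 mm up. Origin: centre of the underside; z up, -x out of the dial. Underside: two 90-degree V notches along x at y = +-35 mm, mouth 32, depth 16 mm.
- grip (a point): The point to grip, in the middle of the gauge's rubber grip, 147 mm above the underside of its foot.
- seat_left (a point): On the gauge: where the axis of a 14 mm stud lies when fully home in the left (+y) V notch, at [0, 35, 6] mm in the gauge's frame.
- seat_right (a point): The same for the right V notch, at [0, -35, 6] mm in the gauge's frame.
- bezel (a joint): Angle (rad) of the gauge's steel bezel ring about the gauge's x axis; it carries the red mark. 0: the mark is straight below the dial's centre (toward the foot); positive: the mark lies to the left (+y) of it, seen facing the dial. Set beforehand and locked.
- pointer (a joint): Angle (rad) of the black weighted pointer about the gauge's x axis, counted like the bezel's: 0 when it points straight to the foot, positive to the left (+y). Hangs plumb, swings freely at about 3.5 Hz, at rest in about 1.5 s; a gauge rolled by an angle about its x axis lets it settle at minus that angle. On the mark when equal to the bezel's value.
- bezel_mark (a point): Inner tip of the red mark on the bezel, 38 mm from the dial's centre; its -z points from the dial's centre to the mark.
- pointer_tip (a point): Tip of the black pointer, 38 mm from the dial's centre; its -z points from the dial's centre to the tip.
- spool: Flanged steel pipe, 48 mm diameter, 165 mm long; round flange 127 mm diameter, 16 thick, facing the robot. Origin: centre of the flange's front face, 85 mm above the bench, on the axis it rolls about; x level along the pipe, away from the robot; y left, z up when not leaning. Rolls with light friction (0.06 N m; a leaning gauge can roll it if let go), 0.6 rad either way; starts leaning.
- stud_left (a point): Point on the axis of the left (+y) upper stud, 38 mm in front of the flange's face, at [-38, 35, 35] mm in the pipe's frame. The stud is 14 mm in diameter, level, parallel to the pipe and sticks 70 mm out of the face toward the robot.
- stud_right (a point): The same on the right upper stud, at [-38, -35, 35] mm.
- stand: Blue steel roller stand under the pipe, base plate 125 x 130 mm, fixed; origin: centre of its underside on the bench.
- electrical_tape: Roll of black tape, 55 x 53 x 19 mm, bystander; origin: centre of its underside.
- blue_cap: Blue plastic thread protector, 41 mm diameter, 30 mm high, bystander; origin: centre of its underside.
- elbow: Dark iron pipe elbow, 51 x 51 x 34 mm, bystander; origin: centre of its underside.
- spanner_13: Small combination spanner, 30 x 204 x 8 mm, bystander; origin: centre of its underside.
Things that resemble listed ones, but are neither listed nor needed, are in the scene too. Of the things shaped like the gauge, the steel one is meant.

How it is judged (in metres and radians):
On the way:
1. the gauge sits with both V notches home on the two studs, dial to the robot (x of stud_left in the frame of seat_left between -0.022 and 0.022 m and y of stud_left in the frame of seat_left between -0.004 and 0.004 m and z of stud_left in the frame of seat_left between -0.004 and 0.004 m and x of stud_right in the frame of seat_right between -0.022 and 0.022 m and y of stud_right in the frame of seat_right between -0.004 and 0.004 m and z of stud_right in the frame of seat_right between -0.004 and 0.004 m and contact force between gauge and spool above 0.3 N), for 0.2 s.
At the end, for the whole second after the job is handed in: The fingers still hold the gauge by its grip (over 2 N, within 35 mm of its middle); both V notches are home on the studs within 4 mm (22 mm along them), dial to the robot; gauge and pipe are still and the pointer has settled within 2.5 degrees of the red mark (all of step 1 and angle between the z axis of pointer_tip and the z axis of bezel_mark, either way round below 0.044 rad and contact force between the fingers and gauge above 2 N and distance between the grasp point and grip below 0.035 m and velocity of joint pointer between -0.35 and 0.35 rad/s and angular speed of spool below 0.1 rad/s and linear speed of gauge below 0.02 m/s); the arm keeps its last pose, push and grip.
It fails at once if a bystander was pushed more than 30 mm (distance of any of electrical_tape, blue_cap, elbow, spanner_13 from where it was at the start of the episode above 0.03 m).
It also fails if it takes over 48 s, if anything falls off the work surface, if the arm or the gripper's body presses on something with over 40 N, if the wrist force passes 120 N, or if a joint passes its speed limit or range.

ROBOT

A 6-joint arm with a two-finger parallel gripper is mounted at the origin on a cart in front of the work surface, level with it; the furniture and walls round the work are solid. World frame = base frame: x ahead of the robot, y to its left, z up, the work surface at z = 0. Lengths are in m, angles in degrees, forces in N, time in s.
With the tool pointing down it reaches from about 0.375 to 0.9 m from the base axis. Payload 3.1 kg.
Tool frame: the origin (TCP) lies on the centre line of the jaws, within the pads' length; the fingertips stand 25 mm ahead of it and the grasp point (between the pads) lies 6 mm ahead of it; y points along the fingers, x is the direction in which the jaws open and shut, and the axes are right-handed (so a half turn about y gives the same grasp; the last joint's range is limited). The gripper opens to 87 mm and grips with 3 to 60 N. Pads are 19 mm wide; open, the fingers measure 117 mm over their backs; the gripper's body (75 mm by 190 mm) begins 51 mm behind the grasp point.
Start: joints at [-84.769, 30.224, 82.088, -0, 67.689, -10.227], TCP at [0.167, -0.602, 0.248] pointing down, gripper open.
Joint ranges: [-176.69, 176.69], [-43.24, 126.21], [12.49, 139.97], [-82, 262], [0, 151.66], [-163.58, 163.58]. Speed limits (degrees/s): [159.86, 159.86, 180, 180, 180, 180].

INTERFACE

Orientations are given as a 3x3 rotation matrix whose columns are the frame's x, y, z axes.
In Python, from rig import * gives the robot as it stands.
- The arm moves only by the tool play_rows, never from a script. Its argument "commands" is a list of rows, each a list of 2 entries, a list of its own where there are three numbers: the shift along the world's x, y, z in m, then the turn, a rotation vector about the world's x, y, z in rad. A call has 1 to 10 rows; each row is the pose to reach, as a shift and turn from the pose commanded when the call began; what a row does not reach only later rows make up. A row lasts 1/8 s, in which the tool goes at most 62.5 mm and 10.7 degrees, less where a joint would pass 70% of its speed; a pose out of reach is approached as far as the arm can. A call with a gripper value outside its range is refused whole. "gripper" is the finger opening in m, from 0 to 0.087, set as the call begins (left out, the last holds). The fingers move at their own pace and stop on an object; the grip force is fixed at half the most. Time passes only in rows, so rows that repeat a pose let the fingers close. It gives the time, the measured TCP pose, the force and the opening at its end, in the units of the state.
- read_state(): the state, without advancing time (a new reading comes with each control period).
- capture(name): name is "scene" or "top"; returns a dict with "frame" (420x560x3 uint8, red, green, blue), "depth" (420x560 float32, m along the optical axis (not along the pixel's ray), 0 where there is no reading), "mtx" (3x3 intrinsics, pixels), "dist_coeffs" ([k1, k2, p1, p2, k3] as OpenCV has them; the pictures are not rectified), "cam_to_world" (4x4, takes a point from camera to world coordinates). Camera axes: x right, y down, z forward; pixel columns grow to the right and rows downward; lengths in m; the calibration is good to about 2 mm. A picture is of the moment at which its call begins.
- hand_in(): hands the job in, once; it reports no verdict.
The state is a dict: "time_s": time; "joint_positions": joint angles; "qvel": joint speeds; "tau": joint torques, N m; "position": TCP position; "tcp_rot": TCP orientation; "force": force on the tool from outside, world axes, zero at the start; "moment": the same for the moment, N m; "opening": opening from 0.0 (shut) to 1.0 (fully open).
Only numpy, scipy, OpenCV 4.12 (cv2) and the standard library are available. Lean on these libraries where they do the work, as an engineer would, in place of code of your own. Each camera call takes 0.05 s, during which the arm holds its last target. There are 200 camera calls.

## Working session

There is one attempt and no reset: what is moved stays moved. The work goes in short steps, Python scripts to look and compute and a tool call to move; the robot and the scene stay as the last step left them, time stands still between calls to the robot, and variables do not carry over. Pictures are saved under pics/ and viewed, about 8 in all and at most 12, crops included, and the job is handed in when it is done.

Besides the shell and the picture viewer there is one more tool, called after "Emit:" by a JSON object that holds its "fn" and its "kwargs". play_rows: Moves the arm, as the interface text tells. Its arguments: {"type":"object","properties":{"commands":{"type":"array"},"gripper":{"type":"number"}},"required":["commands"]}

```bash
mkdir -p pics; cat > h.py <<'E'
from rig import *
import numpy as np, cv2
def cap(n,save=None):
    c=capture(n)
    if save: cv2.imwrite('pics/'+save,cv2.cvtColor(c['frame'],cv2.COLOR_RGB2BGR))
    np.savez('/tmp/%s.npz'%n,**{k:np.asarray(v) for k,v in c.items()})
    return c
def load(n): return dict(np.load('/tmp/%s.npz'%n))
def ray(c,uv):
    p=cv2.undistortPoints(np.float64(uv).reshape(-1,1,2),np.float64(c['mtx']),np.float64(c['dist_coeffs'])).reshape(-1,2)
    return np.c_[p,np.ones(len(p))]
def pts(c,uv):   # depth points to world
    uv=np.asarray(uv); d=c['depth'][uv[:,1].astype(int),uv[:,0].astype(int)]
    P=ray(c,uv)*d[:,None]; T=np.array(c['cam_to_world']); return P@T[:3,:3].T+T[:3,3]
def plane(c,uv,n,d): # ray onto plane n.x=d
    T=np.array(c['cam_to_world']); r=ray(c,uv)@T[:3,:3].T; o=T[:3,3]; n=np.asarray(n,float)
    return o+r*((d-o@n)/(r@n))[:,None]
def proj(c,X):
    T=np.linalg.inv(np.array(c['cam_to_world'])); X=np.atleast_2d(X)@T[:3,:3].T+T[:3,3]
    return cv2.projectPoints(X,np.zeros(3),np.zeros(3),np.float64(c['mtx']),np.float64(c['dist_coeffs']))[0].reshape(-1,2)
E
python3 - <<'E'
from h import *
a=cap('scene','s0.png');b=cap('top','t0.png')
print(a['cam_to_world'],b['cam_to_world'],a['mtx'],read_state())
E
```

```text
[[-0.4692869  -0.39033021  0.79209351 -0.36571386]
 [-0.88288845  0.22433091 -0.41253317  0.46804148]
 [-0.0166669  -0.89292663 -0.44989359  0.607291  ]
 [ 0.          0.          0.          1.        ]] [[-2.51958536e-02 -9.79585949e-01  1.99440562e-01  2.59261381e-01]
 [-9.99666398e-01  2.58224750e-02  5.40940659e-04  1.75970025e-02]
 [-5.67994679e-03 -1.99360398e-01 -9.79909776e-01  1.32411980e+00]
 [ 0.00000000e+00  0.00000000e+00  0.00000000e+00  1.00000000e+00]] [[440.99501556   0.         275.76745805]
 [  0.         440.99501556 209.40075509]
 [  0.           0.           1.        ]] {'time_s': 0.1, 'joint_positions': array([-8.47691930e+01,  3.02727778e+01,  8.21470822e+01, -2.42366618e-03,
        6.76894976e+01, -1.02266149e+01]), 'qvel': array([-0.00790432, -0.05697792, -0.15701306, -0.02252039,  0.1062685 ,
       -0.05521574]), 'tau': array([-2.63234788e-04, -4.40985703e+01, -1.77150249e+01,  6.35446957e-02,
        5.33397705e-02, -5.26574036e-05]), 'position': array([ 0.1665461 , -0.60178436,  0.24668958]), 'tcp_rot': array([[ 2.66537514e-01, -2.12979113e-04,  9.63824521e-01],
       [-9.63822701e-01,  1.89713258e-03,  2.66537430e-01],
       [-1.88526981e-03, -9.99998178e-01,  3.00382899e-04]]), 'force': array([ 0.22525586, -0.33218743,  0.5474837 ]), 'moment': array([ 0.01368904,  0.00268431, -0.01485865]), 'opening': 0.9994155094302417}
```

View pics/s0.png

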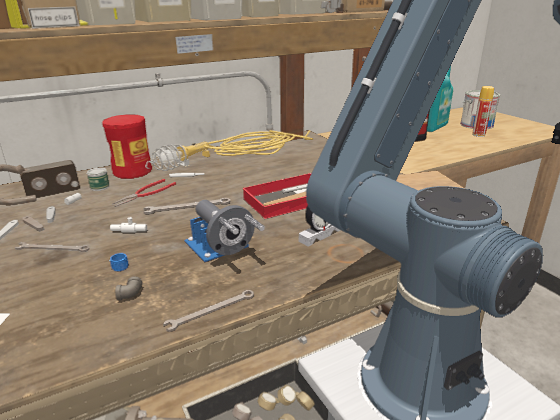

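View pics/t0.png

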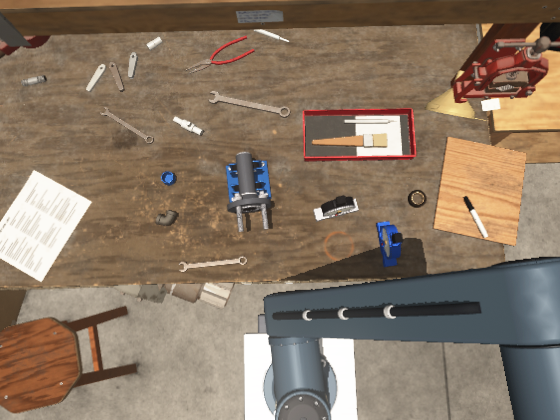

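Candidates: the steel gauge at top (336,208), a blue look-alike at (390,243). The steel one is the meant one. I'll check it in a close crop, alongside the flange and studs.

```bash
python3 - <<'E'
from h import *
b=load('top');f=cv2.cvtColor(b['frame'],cv2.COLOR_RGB2BGR)
a=load('scene');g=cv2.cvtColor(a['frame'],cv2.COLOR_RGB2BGR)
c1=cv2.resize(f[145:240,215:365],(780,494),interpolation=cv2.INTER_CUBIC)
cv2.imwrite('pics/c1.png',c1)
# height maps
v,u=np.mgrid[185:232,305:370]; P=pts(b,np.c_[u.ravel(),v.ravel()])
print(b['mtx'])
m=P[:,2]>0.125; print('grip',m.sum(),P[m].mean(0),P[m].min(0),P[m].max(0))
m=(P[:,2]>0.008)&(P[:,2]<0.035); print('foot',m.sum(),P[m].mean(0)); 
m=(P[:,2]>0.008); Q=P[m][:,:2].astype(np.float32); print('rect',cv2.minAreaRect(Q))
m=(P[:,2]>0.045)&(P[:,2]<.13); Q=P[m][:,:2].astype(np.float32); print('case rect',cv2.minAreaRect(Q))
v,u=np.mgrid[140:240,215:285]; uv=np.c_[u.ravel(),v.ravel()]; P=pts(b,uv)
m=(P[:,2]>0.1)&(v.ravel()<196); Q=P[m]; print('pipe/flange',m.sum(),Q.mean(0),Q.min(0),Q.max(0))
m=(P[:,2]>0.03)&(v.ravel()>208); 
for p,q in list(zip(uv[m],P[m]))[::3]: print(p,q.round(3))
E
```

```text
[[437.11048835   0.         288.30566404]
 [  0.         437.11048835 205.29724486]
 [  0.           0.           1.        ]]
grip 159 [ 0.49203003 -0.11565199  0.20369907] [ 0.25926138 -0.14517481  0.12547608] [0.51665912 0.017597   1.3241198 ]
foot 223 [ 0.49998745 -0.11622741  0.02402903]
rect ((0.4179263114929199, -0.10981643199920654), (0.19164954125881195, 0.35903415083885193), 79.32727813720703)
case rect ((0.5048304200172424, -0.12522844970226288), (0.03150809183716774, 0.0953519269824028), 12.591453552246094)
pipe/flange 638 [0.58882538 0.13582374 0.14152296] [0.25926138 0.017597   0.10006111] [0.67104601 0.16751644 1.3241198 ]
[228 209] [0.5   0.189 0.113]
[231 209] [0.501 0.181 0.105]
[234 209] [0.501 0.173 0.101]
[237 209] [0.494 0.161 0.136]
[240 209] [0.495 0.153 0.132]
[243 209] [0.502 0.148 0.096]
[246 209] [0.503 0.14  0.09 ]
[249 209] [0.504 0.132 0.085]
[252 209] [0.504 0.124 0.08 ]
[255 209] [0.505 0.116 0.074]
[258 209] [0.507 0.108 0.065]
[261 209] [0.496 0.095 0.118]
[264 209] [0.494 0.086 0.126]
[229 210] [0.5   0.188 0.095]
[232 210] [0.501 0.181 0.09 ]
[235
[... 2082 characters left out ...]
156 0.13 ]
[242 224] [0.453 0.147 0.132]
[265 224] [0.453 0.084 0.121]
[238 225] [0.45  0.158 0.132]
[241 225] [0.449 0.15  0.136]
[264 225] [0.449 0.087 0.125]
[267 225] [0.45  0.079 0.119]
[240 226] [0.447 0.153 0.134]
[263 226] [0.448 0.09  0.117]
[266 226] [0.447 0.082 0.123]
[238 227] [0.445 0.159 0.131]
[241 227] [0.444 0.15  0.137]
[264 227] [0.444 0.087 0.12 ]
[267 227] [0.445 0.079 0.117]
[238 228] [0.442 0.159 0.127]
[241 228] [0.442 0.15  0.132]
[264 228] [0.441 0.087 0.123]
[267 228] [0.441 0.079 0.12 ]
[240 229] [0.438 0.153 0.135]
[243 229] [0.438 0.144 0.134]
[265 229] [0.441 0.085 0.107]
[241 230] [0.436 0.15  0.13 ]
[239 231] [0.433 0.156 0.133]
[242 231] [0.434 0.148 0.129]
```

View pics/c1.png

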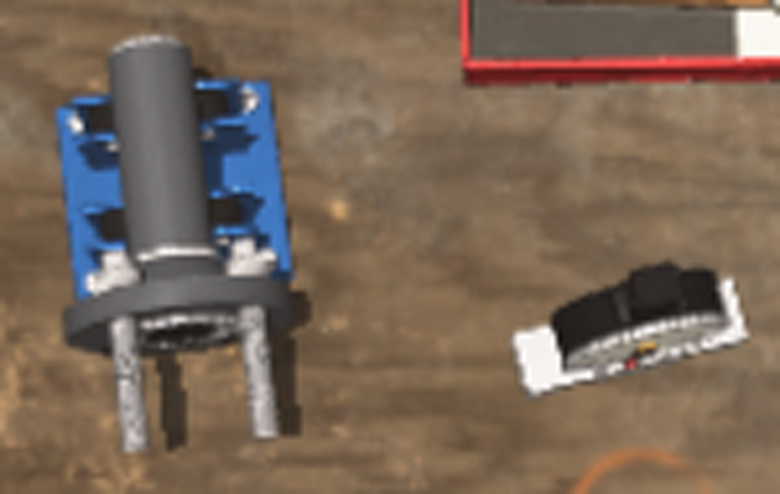

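The crop shows the steel gauge with its dial toward the robot, yawed about +12°. Both studs are visible. The red mark is near the dial bottom at top (336,215). The blue look-alike at (390,243) is rejected.

```bash
cat >> h.py <<'E'
def gauge_grip(b,box):
    v,u=np.mgrid[box[0]:box[1],box[2]:box[3]]; uv=np.c_[u.ravel(),v.ravel()]; P=pts(b,uv)
    ok=b['depth'][uv[:,1],uv[:,0]]>0; return uv[ok],P[ok]
def studs(b):
    v,u=np.mgrid[212:232,232:272]; uv=np.c_[u.ravel(),v.ravel()]; P=pts(b,uv)
    ok=(b['depth'][uv[:,1],uv[:,0]]>0)&(P[:,2]>.1); P=P[ok]; out=[]
    for s in (P[:,1]>.12,P[:,1]<.12):
        Q=P[s&(P[:,0]<.49)]; k=np.polyfit(Q[:,0],Q[:,1],1); 
        out.append((k[0],np.polyval(k,.465),np.polyfit(Q[:,0],Q[:,2],1)[0],np.percentile(Q[:,2],80),Q[:,0].min()))
    return out
E
python3 - <<'E'
from h import *
b=load('top'); T=b['cam_to_world']
uv,P=gauge_grip(b,(185,232,305,370))
m=P[:,2]>.155; Q=P[m]; print('griptop n',m.sum(),Q.mean(0),Q.min(0),Q.max(0), cv2.minAreaRect(Q[:,:2].astype(np.float32)))
for lo,hi in((.008,.035),(.008,.2),(.05,.13)):
    m=(P[:,2]>lo)&(P[:,2]<hi); print(lo,hi,m.sum(),cv2.minAreaRect(P[m][:,:2].astype(np.float32)))
# foot by colour: bright pixels, rayed to z=.026
f=b['frame'][185:232,305:370].astype(int); w=(f.min(2)>150).astype(np.uint8)
yy,xx=np.nonzero(w); R=plane(b,np.c_[xx+305,yy+185],[0,0,1],.026); print('white',w.sum(),cv2.minAreaRect(R[:,:2].astype(np.float32)))
for s in studs(b): print(np.round(s,4))
# pipe axis: top ridge of pipe & flange face
v,u=np.mgrid[150:192,228:262]; p=pts(b,np.c_[u.ravel(),v.ravel()]); p=p[(p[:,2]>.095)&(p[:,2]<.12)]
k=[(x,np.median(p[abs(p[:,0]-x)<.008][:,1])) for x in np.arange(.55,.65,.01)]; print(np.polyfit(*np.array(k).T,1),k[::4])
v,u=np.mgrid[198:213,225:275]; p=pts(b,np.c_[u.ravel(),v.ravel()]); m=(p[:,0]>.49)&(p[:,2]>.04)&(p[:,2]<.15)&(p[:,0]<.53)
p=p[m]; print('flange front', np.median(p[:,0]),np.polyfit(p[:,1],p[:,0],1), p[:,1].min(),p[:,1].max())
E
```

```text
griptop n 82 [ 0.50540259 -0.12450108  0.16670862] [ 0.49498244 -0.13901876  0.15552762] [ 0.51663933 -0.11160851  0.17318384] ((0.5063254833221436, -0.1252034604549408), (0.021096309646964073, 0.027216365560889244), 10.780596733093262)
0.008 0.035 223 ((0.5122732520103455, -0.13563375174999237), (0.1398056298494339, 0.18972031772136688), 0.2917523980140686)
0.008 0.2 716 ((0.5122732520103455, -0.13563375174999237), (0.1398056298494339, 0.18972031772136688), 0.2917523980140686)
0.05 0.13 337 ((0.5048304200172424, -0.12522844970226288), (0.03150809183716774, 0.0953519269824028), 12.591453552246094)
white 205 ((0.5076561570167542, -0.1247486099600792), (0.036372482776641846, 0.13235154747962952), 13.462732315063477)
[0.105  0.1537 0.0348 0.1353 0.4332]
[0.0989 0.0852 0.0303 0.1217 0.4404]
[0.09557316 0.08277664] [(np.float64(0.55), np.float64(0.13519083209232713)), (np.float64(0.5900000000000001), np.float64(0.14047209027235064)), (np.float64(0.6300000000000001), np.float64(0.14329572315370387))]
flange front 0.5073022877603882 [-0.0666634  0.5173574] 0.07022486666104175 0.193954226779243
```

Emit:
{"fn": "play_rows", "kwargs": {"commands": [[[0.034, 0.048, 0.005], [0, 0, 0]], [[0.068, 0.096, 0.01], [0, 0, 0]], [[0.102, 0.144, 0.012], [0, 0, -0.01]], [[0.136, 0.192, 0.012], [0, 0, -0.02]], [[0.17, 0.24, 0.012], [0, 0, -0.03]], [[0.204, 0.288, 0.012], [0, 0, -0.043]], [[0.238, 0.336, 0.012], [0, 0, -0.043]], [[0.272, 0.384, 0.012], [0, 0, -0.043]], [[0.306, 0.432, 0.012], [0, 0, -0.043]], [[0.339, 0.477, 0.012], [0, 0, -0.043]]], "gripper": 0.087}}

```text
time_s: 1.35
position: [0.5063, -0.1235, 0.2593]
tcp_rot: [[0.225, -0.0, 0.974], [-0.974, 0.0, 0.225], [-0.0, -1.0, -0.0]]
force: [0.9, -0.5, 0.9]
opening: 1.003
```

Emit:
{"fn": "play_rows", "kwargs": {"commands": [[[0, -0.001, -0.04], [0, 0, 0]], [[0, -0.001, -0.08], [0, 0, 0]], [[0, -0.001, -0.105], [0, 0, 0]], [[0, -0.001, -0.105], [0, 0, 0]]]}}

```text
time_s: 1.85
position: [0.5041, -0.1255, 0.1526]
tcp_rot: [[0.225, -0.005, 0.974], [-0.974, 0.003, 0.225], [-0.004, -1.0, -0.004]]
force: [-0.7, 0.7, -0.0]
opening: 0.998
```

Emit:
{"fn": "play_rows", "kwargs": {"commands": [[[0, 0, 0], [0, 0, 0]], [[0, 0, 0], [0, 0, 0]], [[0, 0, 0], [0, 0, 0]], [[0, 0, 0], [0, 0, 0]], [[0, 0, 0], [0, 0, 0]], [[0, 0, 0], [0, 0, 0]]], "gripper": 0.0}}

```text
time_s: 2.6
position: [0.505, -0.1254, 0.1546]
tcp_rot: [[0.224, -0.001, 0.975], [-0.975, 0.002, 0.224], [-0.002, -1.0, -0.001]]
force: [1.1, 3.9, 2.8]
opening: 0.442
```

Emit:
{"fn": "play_rows", "kwargs": {"commands": [[[0, 0, 0], [0, 0, 0]], [[0, 0, 0], [0, 0, 0]], [[0, 0, 0], [0, 0, 0]], [[0, 0, 0], [0, 0, 0]]]}}

```text
time_s: 3.1
position: [0.5052, -0.1256, 0.1547]
tcp_rot: [[0.225, -0.001, 0.974], [-0.974, 0.001, 0.225], [-0.002, -1.0, -0.001]]
force: [-0.2, 5.1, 4.7]
opening: 0.451
```

```bash
python3 - <<'E'
from h import *
a=cap('scene');b=cap('top')
g=cv2.cvtColor(a['frame'],cv2.COLOR_RGB2BGR);f=cv2.cvtColor(b['frame'],cv2.COLOR_RGB2BGR)
c=proj(a,[[.505,-.125,.13]])[0].astype(int);d=proj(b,[[.505,-.125,.13]])[0].astype(int);print(c,d)
A=g[c[1]-50:c[1]+50,c[0]-66:c[0]+66];B=f[d[1]-50:d[1]+50,d[0]-66:d[0]+66]
cv2.imwrite('pics/g1.png',np.hstack([cv2.resize(x,(400,303),interpolation=cv2.INTER_CUBIC) for x in(A,B)]))
E
```

```text
[322 191] [339 203]
```

View pics/g1.png

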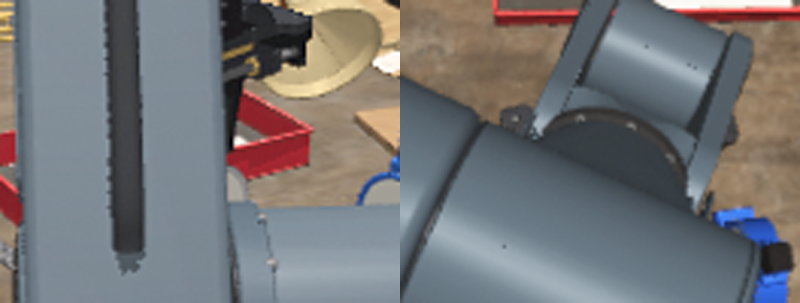

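The arm hides the gauge in both crops. The opening stopped at 39 mm on a 26 mm grip, with an upward push, so the tips may be pinching the shoulder below 132 mm. I'll reopen, go 8 mm higher and close again.

Emit:
{"fn": "play_rows", "kwargs": {"commands": [[[0, 0, 0.0], [0, 0, 0]], [[0, 0, 0], [0, 0, 0]], [[0, 0, 0.008], [0, 0, 0]], [[0, 0, 0.008], [0, 0, 0]]], "gripper": 0.06}}

```text
time_s: 3.7
position: [0.5064, -0.1271, 0.1633]
tcp_rot: [[0.225, 0.002, 0.974], [-0.974, -0.001, 0.225], [0.002, -1.0, 0.002]]
force: [1.0, -0.3, 0.5]
opening: 0.68
```

Emit:
{"fn": "play_rows", "kwargs": {"commands": [[[0, 0, 0], [0, 0, 0]], [[0, 0, 0], [0, 0, 0]], [[0, 0, 0], [0, 0, 0]], [[0, 0, 0], [0, 0, 0]], [[0, 0, 0], [0, 0, 0]], [[0, 0, 0], [0, 0, 0]], [[0, 0, 0], [0, 0, 0]]], "gripper": 0.0}}

```text
time_s: 4.58
position: [0.5052, -0.1258, 0.1624]
tcp_rot: [[0.225, -0.001, 0.974], [-0.974, 0.001, 0.225], [-0.001, -1.0, -0.001]]
force: [-0.5, 3.2, 0.3]
opening: 0.298
```

Emit:
{"fn": "play_rows", "kwargs": {"commands": [[[0, 0, 0.03], [0, 0, 0]], [[0, 0, 0.07], [0, 0, 0]], [[0, 0, 0.12], [0, 0, 0]], [[-0.003, 0.02, 0.155], [0, 0, 0]], [[-0.01, 0.06, 0.159], [0.04, 0.007, -0.03]], [[-0.018, 0.11, 0.159], [0.09, 0.015, -0.06]], [[-0.025, 0.155, 0.159], [0.14, 0.023, -0.09]], [[-0.03, 0.19, 0.159], [0.18, 0.03, -0.115]], [[-0.033, 0.205, 0.159], [0.198, 0.033, -0.127]], [[-0.033, 0.205, 0.159], [0.198, 0.033, -0.127]]]}}

```text
time_s: 5.82
position: [0.4722, 0.0784, 0.3209]
tcp_rot: [[0.098, -0.021, 0.995], [-0.975, 0.196, 0.101], [-0.198, -0.98, -0.001]]
force: [-0.6, -0.6, -5.7]
opening: 0.298
```

Emit:
{"fn": "play_rows", "kwargs": {"commands": [[[0, 0, 0], [0, 0, 0]], [[0, 0, 0], [0, 0, 0]], [[0, 0, 0], [0, 0, 0]], [[0, 0, 0], [0, 0, 0]], [[0, 0, 0], [0, 0, 0]], [[0, 0, 0], [0, 0, 0]], [[0, 0, 0], [0, 0, 0]], [[0, 0, 0], [0, 0, 0]], [[0, 0, 0], [0, 0, 0]], [[0, 0, 0], [0, 0, 0]]]}}

```text
time_s: 7.08
position: [0.4726, 0.0787, 0.3216]
tcp_rot: [[0.097, -0.02, 0.995], [-0.975, 0.198, 0.099], [-0.199, -0.98, -0.0]]
force: [-0.5, -0.2, -5.1]
opening: 0.297
```

```bash
python3 - <<'E'
from h import *
a=cap('scene');b=cap('top');s=read_state();print(s['position'],s['tcp_rot'].round(3),s['force'],s['opening'])
p=s['position']-s['tcp_rot'][:,1]*-1*0; y=s['tcp_rot'][:,1]
c=proj(a,p+y*.09)[0].astype(int); print(c)
g=cv2.cvtColor(a['frame'],cv2.COLOR_RGB2BGR)
cv2.imwrite('pics/h1.png',cv2.resize(g[c[1]-50:c[1]+70,c[0]-75:c[0]+75],(750,600),interpolation=cv2.INTER_CUBIC))
E
```

```text
[0.47262326 0.07863622 0.32154499] [[ 0.097 -0.02   0.995]
 [-0.975  0.198  0.099]
 [-0.199 -0.98  -0.   ]] [ 0.35226683  0.05226035 -5.2355682 ] 0.2943773529327571
[249 175]
```

View pics/h1.png

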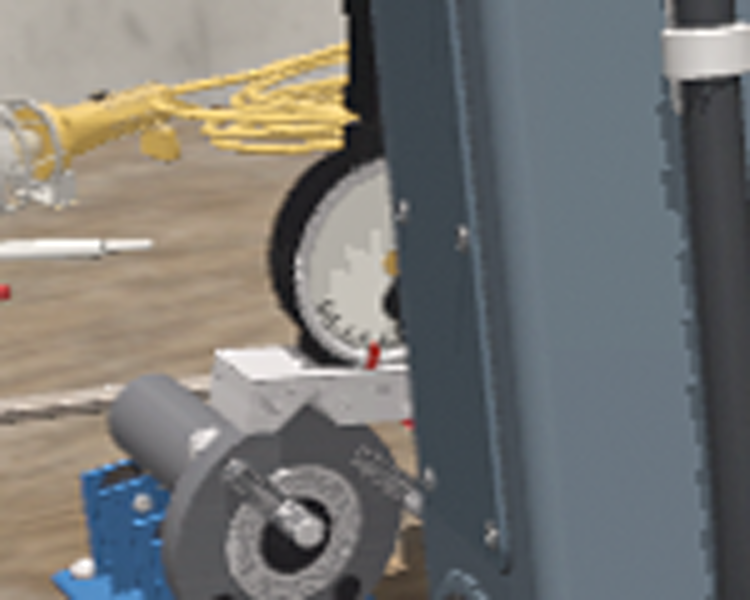

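Scene view: the forearm hides the right half of the dial. The red mark is visible at full-image (248.6,196), and the foot is held level with the lean, above the studs. Next, the mark's angle by ray onto the dial plane.

```bash
cat >> h.py <<'E'
def gframe(s,h=.1625):
    R=s['tcp_rot']; G=np.c_[R[:,2],-R[:,0],-R[:,1]]; return G, s['position']-G[:,2]*h
def dialpts(c,s,uv,xo=-.014,h=.1625):
    G,o=gframe(s,h); n=G[:,0]; P=plane(c,uv,n,n@(o+G@[xo,0,0])); return (P-o)@G-[0,0,.075]
def redmark(c,s):
    G,o=gframe(s); u0=proj(c,o+G@[-.014,0,.075])[0].astype(int)
    f=c['frame'].astype(int); r=(f[...,0]-np.maximum(f[...,1],f[...,2])).clip(0); v,u=np.mgrid[:420,:560]
    r=r*(r>50)*(np.hypot(u-u0[0],v-u0[1])<30); n,l,st,ce=cv2.connectedComponentsWithStats((r>0).astype(np.uint8))
    out=[]
    for k in range(1,n):
        w=r*(l==k); uv=np.array([[(u*w).sum()/w.sum(),(v*w).sum()/w.sum()]]); d=dialpts(c,s,uv)[0]
        out.append((st[k,4],uv.round(1).tolist(),d.round(4).tolist(),float(np.arctan2(d[1],-d[2]))))
    return out
E
python3 - <<'E'
from h import *
a=load('scene');b=load('top');s=read_state()
for c in(a,b):
    for r in redmark(c,s): print(r)
    print('--')
# dial edge check: fit circle to bright dial pixels' outer left edge in scene
f=a['frame'].astype(int); G,o=gframe(s); u0=proj(a,o+G@[-.014,0,.075])[0]; print(u0)
# orange hub
hsv=cv2.cvtColor(a['frame'],cv2.COLOR_RGB2HSV); m=cv2.inRange(hsv,(12,110,100),(35,255,255)); v,u=np.nonzero(m)
k=np.hypot(u-u0[0],v-u0[1])<15; print('hub',list(zip(u[k],v[k])))
# per-row leftmost bright (bezel outer edge)
E=[]
for v in range(int(u0[1])-16,int(u0[1])+14):
    row=f[v,:int(u0[0])].min(1); 
    i=[x for x in range(int(u0[0])-30,int(u0[0])-2) if row[x]>110 and row[x-1]<=110 and row[x-2]<90]
    if i: E.append((i[0],v))
D=dialpts(a,s,np.array(E,float)); A=np.c_[2*D[:,1:],np.ones(len(D))]; q=np.linalg.lstsq(A,(D[:,1:]**2).sum(1),rcond=None)[0]
print(len(E),E[::5],'centre',q[:2],'r',np.sqrt(q[2]+q[:2]@q[:2]))
E
```

```text
(np.int32(12), [[248.2, 195.8]], [-0.014, 0.0057, -0.0455], 0.12348129267055603)
--
--
[253.03533007 176.23278146]
hub [(np.int64(252), np.int64(175)), (np.int64(252), np.int64(176)), (np.int64(251), np.int64(177)), (np.int64(252), np.int64(177)), (np.int64(252), np.int64(178)), (np.int64(252), np.int64(179))]
30 [(243, 160), (238, 165), (235, 170), (234, 175), (233, 180), (234, 185)] centre [ 0.00413969 -0.00048926] r 0.04587372039448657
```

```bash
python3 - <<'E'
from h import *
a=load('scene');b=load('top');s=read_state();G,o=gframe(s)
M=np.array([.469,.120,.1193]);
L=M+G@[-.032,.035,0];R=M+G@[-.032,-.035,0]
print('pred tips scene',proj(a,[L,R]),'top',proj(b,[L,R]))
f=cv2.cvtColor(a['frame'],cv2.COLOR_RGB2BGR)[205:245,205:265]; i=cv2.resize(f,(780,520),interpolation=cv2.INTER_CUBIC)
for p in proj(a,[L,R]): cv2.circle(i,tuple(int(x) for x in ((p-[205,205]+.5)*13)),4,(0,0,255),-1)
# project gauge foot bottom-front corner, V notch apices (front)
for q in ([-.018,.066,0],[-.018,.066,.026],[-.018,.035,.016]): 
    p=proj(a,o+G@q)[0]; print(q,p)
f2=cv2.cvtColor(a['frame'],cv2.COLOR_RGB2BGR)[185:225,205:265]; j=cv2.resize(f2,(780,520),interpolation=cv2.INTER_CUBIC)
for q in ([-.018,.066,0],[-.018,.066,.026],[-.018,.035,.016]):
    p=proj(a,o+G@q)[0]; cv2.circle(j,tuple(int(x) for x in ((p-[205,185]+.5)*13)),4,(0,0,255),-1)
cv2.imwrite('pics/h2.png',cv2.resize(np.vstack([j,i]),(450,600)))
E
```

```text
pred tips scene [[236.54392184 230.23013172]
 [262.84152966 227.03403259]] top [[240.97048462 231.08364513]
 [265.88716172 228.7529804 ]]
[-0.018, 0.066, 0] [223.68532475 210.80311249]
[-0.018, 0.066, 0.026] [224.99806197 199.61349236]
[-0.018, 0.035, 0.016] [236.95636636 202.93085004]
```

View pics/h2.png

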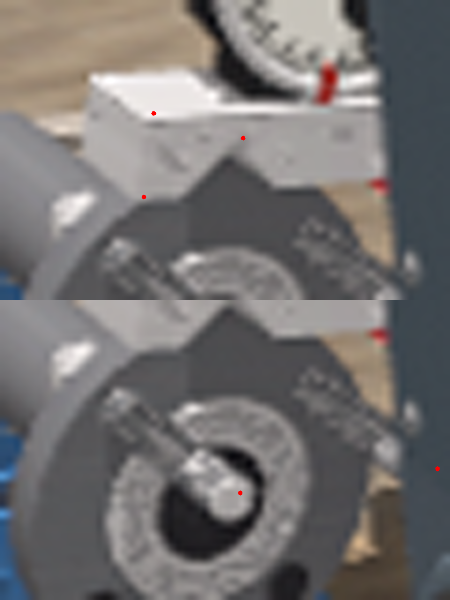

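The stud tip and the V apex both sit about 1.6 px left of prediction, which looks like a common camera bias. Relative to each other they agree, so I'll lower along the gauge axis.

Emit:
{"fn": "play_rows", "kwargs": {"commands": [[[-0.0004, 0.004, -0.02], [0, 0, 0]], [[-0.0008, 0.008, -0.039], [0, 0, 0]], [[-0.0009, 0.009, -0.045], [0, 0, 0]], [[-0.0009, 0.009, -0.045], [0, 0, 0]]]}}

```text
time_s: 7.68
position: [0.4718, 0.0876, 0.2765]
tcp_rot: [[0.097, -0.021, 0.995], [-0.975, 0.198, 0.099], [-0.199, -0.98, -0.001]]
force: [0.0, 0.4, -5.1]
opening: 0.297
```

Emit:
{"fn": "play_rows", "kwargs": {"commands": [[[0, 0.0006, -0.003], [0, 0, 0]], [[0, 0.0008, -0.004], [0, 0, 0]], [[0, 0.0008, -0.004], [0, 0, 0]]]}}

```text
time_s: 8.05
position: [0.4721, 0.0885, 0.2731]
tcp_rot: [[0.097, -0.019, 0.995], [-0.975, 0.199, 0.099], [-0.199, -0.98, 0.001]]
force: [-0.2, 0.2, -3.6]
opening: 0.297
```

Contact is just beginning. Pressing on in small steps.

Emit:
{"fn": "play_rows", "kwargs": {"commands": [[[0, 0.0004, -0.002], [0, 0, 0]], [[0, 0.0008, -0.004], [0, 0, 0]], [[0, 0.0008, -0.004], [0, 0, 0]]]}}

```text
time_s: 8.43
position: [0.4731, 0.0893, 0.2718]
tcp_rot: [[0.098, -0.016, 0.995], [-0.975, 0.199, 0.099], [-0.2, -0.98, 0.004]]
force: [-3.1, -1.2, 16.0]
opening: 0.299
```

```bash
python3 - <<'E'
from h import *
a=cap('scene');s=read_state();G,o=gframe(s);print(s['position'],s['force'],s['moment'],s['tcp_rot'].round(3))
i=cv2.resize(cv2.cvtColor(a['frame'],cv2.COLOR_RGB2BGR)[165:245,190:290],(750,600),interpolation=cv2.INTER_CUBIC)
cv2.imwrite('pics/k1.png',i)
E
```

```text
[0.47309905 0.0893056  0.27177906] [-2.39756265 -2.16456139 15.54139035] [0.41612245 0.80518713 0.20599011] [[ 0.098 -0.016  0.995]
 [-0.975  0.199  0.099]
 [-0.2   -0.98   0.004]]
```

View pics/k1.png

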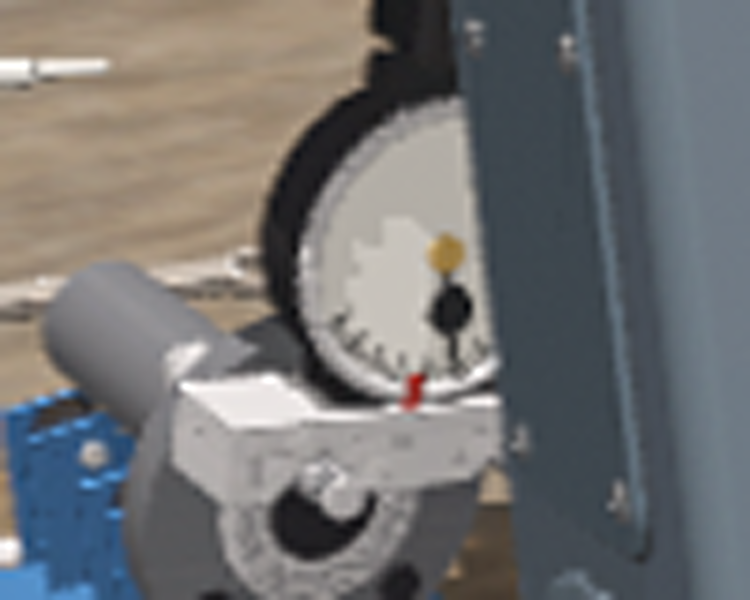

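Seated: the left stud is up in its V. Hub at crop (445,253), pointer tip (453,368), red mark (415,390), so both are now visible. Next I measure the angle between them.

```bash
cat >> h.py <<'E'
def angles(c,s,hub,tip,mark):
    D=dialpts(c,s,np.array([hub,tip,mark],float)); 
    t=D[1]-D[0]; m=D[2]-D[0]
    G,o=gframe(s); dn=G.T@[0,0,-1]
    at=lambda d: float(np.arctan2(d[1],-d[2]))
    print('D',D.round(4).tolist()); print('pointer',at(t),'len',np.hypot(*t[1:]),'mark',at(m),'len',np.hypot(*m[1:]),'plumb by FK',at(dn))
E
python3 - <<'E'
from h import *
a=load('scene');s=read_state()
q=lambda x,y:((x+.5)/7.5-.5+190,(y+.5)/7.5-.5+165)
print(redmark(a,s))
angles(a,s,q(445,253),q(453,368),q(417,378))
angles(a,s,q(445,253),q(450,308),q(415,392))
# hub by colour, dark pointer by darkness centroid
hsv=cv2.cvtColor(a['frame'],cv2.COLOR_RGB2HSV); m=cv2.inRange(hsv,(12,110,100),(35,255,255)); v,u=np.nonzero(m)
k=(abs(u-249)<6)&(abs(v-198)<6); print('hub',u[k].mean(),v[k].mean(),k.sum())
E
```

```text
[(np.int32(10), [[244.7, 216.6]], [-0.014, 0.0057, -0.0459], 0.12282111493634024)]
D [[-0.014, 0.0011, -0.0017], [-0.014, -0.0076, -0.0399], [-0.014, 0.0049, -0.042]]
pointer -0.22471380176535805 len 0.03914886334576568 mark 0.09321637353706964 len 0.0404896645953266 plumb by FK -0.20104136798559738
D [[-0.014, 0.0011, -0.0017], [-0.014, -0.0034, -0.0198], [-0.014, 0.0049, -0.0466]]
pointer -0.2463361570999195 len 0.01867701928215917 mark 0.08412766840055123 len 0.045087528551826246 plumb by FK -0.20104136798559738
hub 249.26666666666668 198.66666666666666 15
```

Mark minus pointer is about 0.32 rad. So I rock from roll +0.20 to about −0.11 about the pipe axis, keeping the same press, and first go to −0.10.

Emit:
{"fn": "play_rows", "kwargs": {"commands": [[[-0.0006, 0.0055, 0.001], [-0.03, -0.003, 0]], [[-0.0011, 0.0111, 0.0019], [-0.06, -0.006, 0]], [[-0.0017, 0.0167, 0.0026], [-0.09, -0.009, 0]], [[-0.0022, 0.0223, 0.0031], [-0.119, -0.012, 0]], [[-0.0028, 0.0279, 0.0035], [-0.149, -0.015, 0]], [[-0.0034, 0.0335, 0.0037], [-0.179, -0.018, 0]], [[-0.0039, 0.0391, 0.0037], [-0.209, -0.021, 0]], [[-0.0045, 0.0448, 0.0036], [-0.239, -0.024, 0]], [[-0.005, 0.0503, 0.0033], [-0.269, -0.027, 0]], [[-0.0056, 0.056, 0.0028], [-0.2985, -0.03, 0]]]}}

```text
time_s: 9.72
position: [0.4674, 0.1462, 0.2749]
tcp_rot: [[0.098, 0.015, 0.995], [-0.99, -0.098, 0.099], [0.099, -0.995, 0.005]]
force: [-4.2, 2.1, 15.6]
opening: 0.298
```

Emit:
{"fn": "play_rows", "kwargs": {"commands": [[[0, 0, 0], [0, 0, 0]], [[0, 0, 0], [0, 0, 0]], [[0, 0, 0], [0, 0, 0]], [[0, 0, 0], [0, 0, 0]], [[0, 0, 0], [0, 0, 0]], [[0, 0, 0], [0, 0, 0]], [[0, 0, 0], [0, 0, 0]], [[0, 0, 0], [0, 0, 0]], [[0, 0, 0], [0, 0, 0]], [[0, 0, 0], [0, 0, 0]]]}}

```text
time_s: 10.98
position: [0.4674, 0.1461, 0.275]
tcp_rot: [[0.098, 0.015, 0.995], [-0.99, -0.097, 0.099], [0.098, -0.995, 0.005]]
force: [-3.9, 2.1, 16.7]
opening: 0.298
```

```bash
python3 - <<'E'
from h import *
a=cap('scene');b=cap('top');s=read_state();print(s['position'],s['force'],s['moment'],s['tcp_rot'].round(3)); print(redmark(a,s),redmark(b,s))
G,o=gframe(s); c=proj(a,o+G@[-.014,0,.06])[0].astype(int); x0,y0=c[0]-53,c[1]-36; print(x0,y0)
i=cv2.resize(cv2.cvtColor(a['frame'],cv2.COLOR_RGB2BGR)[y0:y0+80,x0:x0+100],(750,600),interpolation=cv2.INTER_CUBIC)
cv2.imwrite('pics/k2.png',i)
E
```

```text
[0.46738876 0.14614728 0.27494472] [-4.23651866  1.52377361 15.90641767] [0.19382202 0.83470211 0.06174071] [[ 0.098  0.015  0.995]
 [-0.99  -0.097  0.099]
 [ 0.098 -0.995  0.005]]
[(np.int32(1), [[252.0, 186.0]], [-0.014, -0.0412, 0.0206], -2.034106474147106), (np.int32(8), [[255.4, 203.9]], [-0.014, -0.0436, -0.0263], -1.028184122564399), (np.int32(10), [[237.6, 219.0]], [-0.014, 0.0065, -0.0458], 0.14099065042201195)] [(np.int32(1), [[243.0, 220.0]], [-0.014, 0.0028, -0.0019], 0.9745452708586034), (np.int32(2), [[245.3, 223.0]], [-0.014, 0.007, -0.0537], 0.12976679958364323)]
185 170
```

View pics/k2.png

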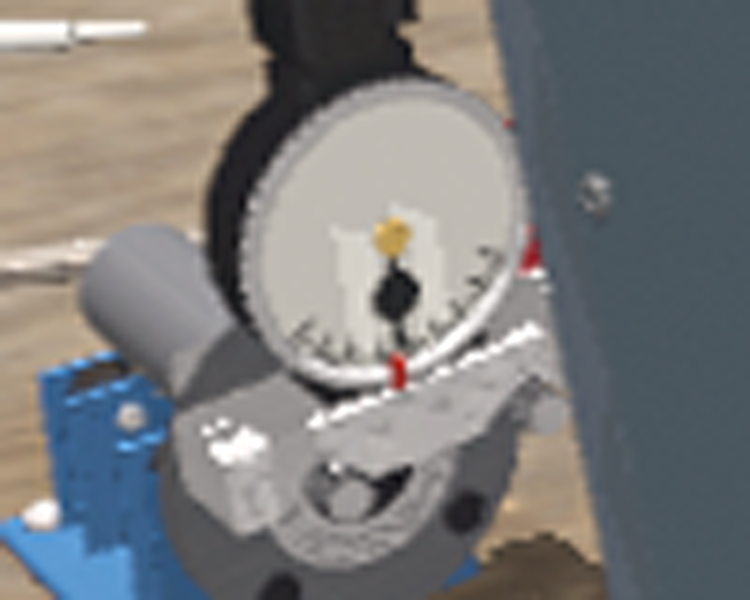

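The whole dial is visible: hub (392,238), weight (396,293), tip (401,350), red mark (400,371). The pointer is practically on the mark, and both studs look home. I'll measure this sub-pixel.

```bash
cat >> h.py <<'E'
def fine(n=4):
    H=[];W=[];M=[];L=[]
    for _ in range(n):
        a=cap('scene');s=read_state();G,o=gframe(s);c=proj(a,o+G@[-.014,0,.075])[0]
        f=a['frame'].astype(float); v,u=np.mgrid[:420,:560]
        near=np.hypot(u-c[0],v-c[1])
        sat=(np.minimum(f[...,0],f[...,1])-f[...,2]-30).clip(0)*(near<8); cen=lambda w:np.array([(u*w).sum(),(v*w).sum()])/w.sum()
        h=cen(sat)
        d=(v-h[1])
        dark=(170-f.max(2)).clip(0)*(abs(u-h[0]-.08*d)<4.5)*(d>4.5)*(d<11); w=cen(dark)
        thin=(165-f.max(2)).clip(0)*(abs(u-h[0]-.08*d)<2.6)*(d>11)*(d<14.6); t=cen(thin)
        r=(f[...,0]-np.maximum(f[...,1],f[...,2])-35).clip(0)*(np.hypot(u-h[0]-1,v-h[1]-17.5)<5); m=cen(r)
        H.append(h);W.append(w);M.append(m);L.append(t)
    H,W,M,L=[np.mean(x,0) for x in(H,W,M,L)]
    print('hub',H,'weight',W,'thin',L,'mark',M)
    D=dialpts(a,s,np.array([H,W,L,M])); print(D.round(4).tolist())
    at=lambda d:float(np.arctan2(d[1],-d[2])); G,o=gframe(s)
    print('ang weight',at(D[1]-D[0]),'thin',at(D[2]-D[0]),'mark',at(D[3]-D[0]),'FKplumb',at(G.T@[0,0,-1]))
    return a,s
E
python3 - <<'E'
from h import *
a,s=fine()
# bezel ellipse: outer edge of bright ring -> circle centre on dial plane
G,o=gframe(s); c=proj(a,o+G@[-.014,0,.075])[0]; g=a['frame'].min(2).astype(float); E=[]
for t in np.arange(0,2*np.pi,.05):
    d=np.array([np.cos(t),np.sin(t)]); R=np.arange(12,30,.25); x=c+R[:,None]*d
    p=cv2.remap(g.astype(np.float32),x[:,:1].astype(np.float32),x[:,1:].astype(np.float32),cv2.INTER_LINEAR).ravel()
    j=[i for i in range(len(p)-4) if p[i]>110 and p[i+4]<75]
    if j: E.append(x[j[-1]+2])
E=np.array(E);D=dialpts(a,s,E)[:,1:]
k=np.ones(len(D),bool)
for _ in range(5):
    A=np.c_[2*D[k],np.ones(k.sum())]; q=np.linalg.lstsq(A,(D[k]**2).sum(1),rcond=None)[0]; r=np.sqrt(q[2]+q[:2]@q[:2]); e=abs(np.hypot(*(D-q[:2]).T)-r); k=e<max(2*np.median(e[k]),.001)
print('circle',q[:2],r,k.sum(),len(E))
E
```

```text
hub [236.84273921 201.06443218] weight [237.46520181 208.94075913] thin [238.00810593 214.23692493] mark [237.67515936 218.97800607]
[[-0.014, 0.0014, -0.0014], [-0.014, 0.0029, -0.021], [-0.014, 0.0037, -0.0345], [-0.014, 0.0064, -0.0459]]
ang weight 0.07876440545338387 thin 0.06936378872193738 mark 0.11161909993617625 FKplumb 0.0980330308996076
circle [ 0.00164131 -0.0003831 ] 0.049878787424711094 57 65
```

Emit:
{"fn": "play_rows", "kwargs": {"commands": [[[-0.0002, 0.0019, -0.0002], [-0.01, -0.001, 0]], [[-0.0004, 0.0037, -0.0004], [-0.02, -0.002, 0]], [[-0.0004, 0.0037, -0.0004], [-0.02, -0.002, 0]], [[-0.0004, 0.0037, -0.0004], [-0.02, -0.002, 0]], [[-0.0004, 0.0037, -0.0004], [-0.02, -0.002, 0]], [[-0.0004, 0.0037, -0.0004], [-0.02, -0.002, 0]], [[-0.0004, 0.0037, -0.0004], [-0.02, -0.002, 0]], [[-0.0004, 0.0037, -0.0004], [-0.02, -0.002, 0]], [[-0.0004, 0.0037, -0.0004], [-0.02, -0.002, 0]], [[-0.0004, 0.0037, -0.0004], [-0.02, -0.002, 0]]]}}

```text
time_s: 12.52
position: [0.467, 0.1499, 0.2745]
tcp_rot: [[0.098, 0.017, 0.995], [-0.988, -0.117, 0.099], [0.118, -0.993, 0.005]]
force: [-3.1, 2.8, 16.4]
opening: 0.291
```

Emit:
{"fn": "play_rows", "kwargs": {"commands": [[[0, 0, 0], [0, 0, 0]], [[0, 0, 0], [0, 0, 0]], [[0, 0, 0], [0, 0, 0]], [[0, 0, 0], [0, 0, 0]], [[0, 0, 0], [0, 0, 0]], [[0, 0, 0], [0, 0, 0]], [[0, 0, 0], [0, 0, 0]], [[0, 0, 0], [0, 0, 0]]]}}

```text
time_s: 13.52
position: [0.467, 0.1499, 0.2745]
tcp_rot: [[0.098, 0.017, 0.995], [-0.988, -0.117, 0.099], [0.118, -0.993, 0.005]]
force: [-4.1, 1.8, 15.5]
opening: 0.294
```

```bash
python3 - <<'E'
from h import *
a,s=fine(); print(s['position'],s['force'],s['opening'],s['time_s'])
G,o=gframe(s); c=proj(a,o+G@[-.014,0,.05])[0].astype(int); x0,y0=c[0]-36,c[1]-34; print(x0,y0)
i=cv2.resize(cv2.cvtColor(a['frame'],cv2.COLOR_RGB2BGR)[y0:y0+60,x0:x0+75],(750,600),interpolation=cv2.INTER_CUBIC)
cv2.imwrite('pics/k3.png',i)
E
```

```text
hub [236.05886481 201.48311766] weight [236.65647361 209.18845742] thin [237.24063358 214.68828054] mark [237.43506119 219.31589814]
[[-0.014, 0.0014, -0.0016], [-0.014, 0.0033, -0.0207], [-0.014, 0.0043, -0.0347], [-0.014, 0.0059, -0.0463]]
ang weight 0.10118042039119306 thin 0.08930638924121204 mark 0.10157503176257701 FKplumb 0.11803018443791186
[0.46696985 0.1499069  0.27453368] [-3.47930472  2.49689858 16.39650343] 0.29739826949701353 13.725
202 176
```

View pics/k3.png

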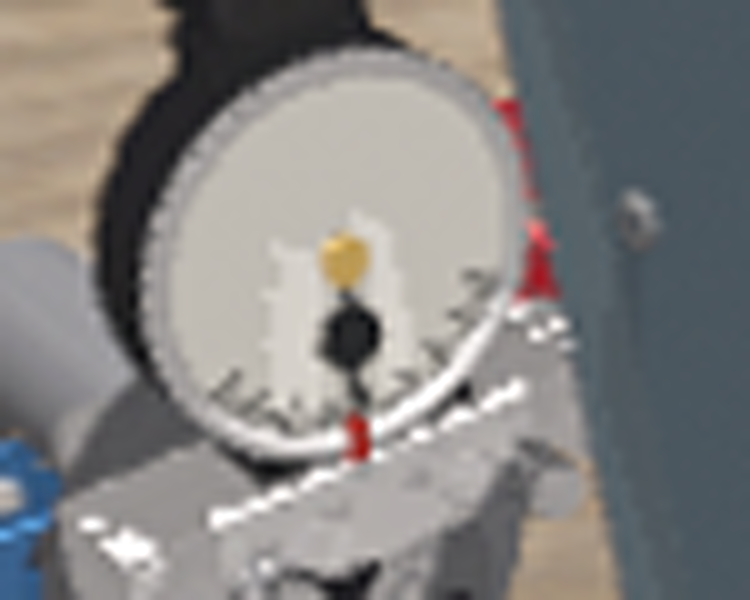

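The pointer tip (360,400) meets the red mark (357,425–455), and the measured gap is about 0.01 rad or less. Both studs are in their notches, the press is about 20 N, and nothing is moving. Handing in.

```bash
python3 -c "
from h import *
s=read_state();print(s['force'].round(1),abs(s['qvel']).max(),s['opening']);print(hand_in())"
```

```text
[-3.5  2.5 16.4] 0.11623872353841054 0.29739826949701353
the job is handed in; nothing more can be done
None
```

The job is handed in at about 14 s of the 48 s allowed. The steel gauge is held by its grip on both studs, with the dial facing the robot and the pointer on the red mark. I have no verdict back; these are my own last checks.

- **Grip:** The first close pinched the wider part below the grip (39 mm opening). I reopened, went 8 mm higher and closed again, which gave 26 mm, the grip's own width. The hold is about 9 mm above the marked grip point.
- **Seating:** I lowered the gauge along its lean onto the studs and then kept it pressed down with about 20 N. The camera shows both studs in their notches. The gripper's distance from the pipe axis is within 1 mm of what a full seat would give; that check was made at −0.10 rad, just before the last small rock.
- **Angle:** I rocked the gauge and flange about the pipe from about +0.20 to −0.12 rad. In the last picture the pointer reads 0.09–0.10 rad and the mark 0.10 rad, so they differ by at most about 0.012 rad against a limit of 0.044.
- **Disagreement:** The arm's own pose puts the pointer at 0.118 rad, about 0.02 rad from the picture's value. Earlier pictures put the mark at 0.08–0.14 rad. I took this as camera bias and pixel noise, and I aimed for the middle of that range.
- **Stillness:** The arm was still at hand-in. I made no separate check of pointer speed or bystander positions; the arm kept clear of the other things on its way.

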